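# Push the pipe offcut up the gutter into its pocket

### The job

Two copper pipe offcuts lie side by side at the low end of a sloping two-lane gutter. With the fingertips, push the longer one up its lane to the stop at the high end, so that it drops into the pocket there and does not roll back when you let go. Do not pick it up, and leave the shorter offcut and everything else where they are.

Things in the scene. Friction and masses are not known exactly. Their poses are not given: they have to be found in the camera images.
- trough: Fixed sloping aluminium gutter with two parallel lanes on a low grey stand (300x150 mm). Origin: on the floor surface midway along, on the middle wall, 45 mm above the table. +x uphill along the lanes (slope 0.14 rad), +y across, +z square to the floor. Lane centres y = +-35.5 mm; lanes 68 mm wide; walls 3 mm thick, 10 mm above the floor. A pipe let go short of the pocket rolls back.
- pocket_edge (a point): Middle of the edge where the lane floor ends, at x = +85 mm, z = 0 of the gutter frame (axes as the gutter's). There the floor steps down 4 mm into the pocket, whose floor runs from here to the stop. A pipe pushed over this edge drops in by itself.
- stop (a point): Middle of the foot of the stop across the high end, at x = +120.5 mm, z = 0 of the gutter frame. The stop's face is square to the lanes and 32 mm high above the lane floor's plane, with a rubber pad in each lane.
- low_lip (a point): Middle of the foot of the low lip across both lanes, inner face at x = -132 mm, z = 0 of the gutter frame. The lip is 8 mm high and 5 mm thick; the floor ends at x = -140 mm. Farther back is only the stand's base plate, 6 mm thick, reaching to x = -150 mm, so fingers have room behind the pipes above the lip.
- pipe_long: The longer copper pipe offcut, loose: 42 mm across, 62 mm long, about 0.11 kg, lying across its lane (either lane) at the low end against the low lip. Origin: its centre, y along its length (x and z turn as it rolls). At rest at the low end its centre is at about x = -115, z = 21 mm of the gutter frame; seated in the pocket at about x = +98, z = 17 mm.
- pipe_short: The shorter copper pipe offcut, loose: 42 mm across, 38 mm long, at the low end of the other lane. Origin: its centre, y along its length. To be left alone.
- wick_reel: flat round reel of desoldering braid, 48x64 mm, 11 mm high, lying on the table beside the rack. Loose bystander. Origin: centre of its underside.
- small_driver: small screwdriver, 95 mm long, 12 mm thick, lying on the table beside the rack. Loose bystander. Origin: centre of its underside.
- flux_pot: shallow round tin, 46 mm across, 16 mm high, on the table past the rack's low end. Loose bystander. Origin: centre of its underside.
- cutters: side cutters, 36x128x12 mm, lying on the table. Loose bystander. Origin: centre of its underside.
- tape: roll of tape lying flat, 58 mm across, 19 mm high, behind the rack. Loose bystander. Origin: centre of its underside.
- wool_pot: round tin of brass wool, 63 mm across, 48 mm high, behind the rack. Loose bystander. Origin: centre of its underside.
Things that resemble listed ones, but are neither listed nor needed, are in the scene too. Leave any green look-alike of the pipe_long alone.

How it is judged (in metres and radians):
At the end, for the whole second after the job is handed in: The longer offcut rests in the pocket: centre 94 to 103 mm uphill of the gutter's origin and 12 to 19.5 mm above the lane floor's plane (17 when seated), square across the lane within 0.12 rad, at rest (under 10 mm/s); the shorter offcut within 15 mm of its start (x of pipe_long in the frame of trough between 0.094 and 0.103 m and z of pipe_long in the frame of trough between 0.012 and 0.0195 m and angle between the y axis of pipe_long and the y axis of trough, either way round below 0.12 rad and linear speed of pipe_long below 0.01 m/s and distance of pipe_short from where it was at the start of the episode below 0.015 m); the robot touches nothing.
It fails at once if the longer offcut is lifted (its centre more than 26 mm above the lane floor; 21 mm when it lies on it) (z of pipe_long in the frame of trough above 0.026 m).
It fails at once if the shorter offcut is moved more than 15 mm (distance of pipe_short from where it was at the start of the episode above 0.015 m).
It fails at once if a bystander is moved more than 20 mm (distance of any of wick_reel, small_driver, flux_pot, cutters, tape, wool_pot from where it was at the start of the episode above 0.02 m).
It also fails if it takes over 40 s, if anything falls off the work surface, if the arm or the gripper's body presses on something with over 40 N, if the wrist force passes 120 N, or if a joint passes its speed limit or range.

### The arm

A 6-joint arm with a two-finger parallel gripper is mounted at the origin on a cart in front of the work surface, level with it; the furniture and walls round the work are solid. World frame = base frame: x ahead of the robot, y to its left, z up, the work surface at z = 0. Lengths are in mm, angles in rad, forces in N, time in s.
With the tool pointing down it reaches from about 275 to 750 mm from the base axis. Payload 10.2 kg.
Tool frame: the origin (TCP) lies at the very end of the fingers, on their centre line; the grasp point (between the pads) lies 19 mm behind it; z points along the fingers, y is the line along which they close (so a half turn about z gives the same grasp; the last joint's range is limited). The gripper opens to 85 mm and grips with 20 to 120 N. Pads are 22 mm wide; open, the fingers measure 114 mm over their backs; the gripper's body (76 mm by 85 mm) begins 54 mm behind the grasp point. The pads swing forward as they close: fully open they stand 13 mm farther back than shut.
Start: joints at [-1.551, 0.313, 1.498, -0, 1.331, -0.223], TCP at [126.208, -509.61, 231.294] pointing down, gripper open.
Joint ranges: [-2.94, 2.94], [-0.97, 2.17], [0.19, 2.56], [-1.23, 4.37], [0.02, 3.11], [-2.88, 2.88]. Speed limits (rad/s): [2.39, 2.39, 3.01, 3.14, 3.14, 3.14].

### API

Orientations are given as a unit quaternion [w, x, y, z].
In Python, from rig import monitor, eyes, job gives the robot as it stands. The module is installed in compiled form; this text tells all that it offers.
- The arm moves only by the tool send_rows, never from a script. Its argument "targets" is one flat list of numbers, 7 for each row, row after row: the turn, a rotation vector about the tool's x, y, z in degrees, then the shift along the tool's x, y, z in units of 60 mm (1.0 is 60 mm), then the opening, from -1 (shut) to 1 (fully open), so that 0 is half open. A call has 1 to 5 rows; each row shifts and turns the commanded pose from where the row before left it, along the tool's axes as they then stand; what a row does not reach is not made up. A row lasts 1/8 s, in which the tool goes at most 62.5 mm and 10.7 degrees, less where a joint would pass 70% of its speed; a pose out of reach is approached as far as the arm can. A call is refused whole if a number of a shift passes 1 or a number of a turn 10.7, either way. A call with a gripper value outside its range is refused whole. The fingers move at their own pace and stop on an object; "newtons" is the grip in N (left out, the last holds). Time passes only in rows, so rows that do not move let the fingers close. It gives the time, the measured TCP pose, the force, the opening and the grip force at its end, in the units of the state.
- monitor.sense(): the state, without advancing time (a new reading comes with each control period).
- eyes.capture(name): name is "scene" or "side" or "wrist"; returns a dict with "img" (384x512x3 uint8, red, green, blue), "K" (3x3 intrinsics, pixels), "distortion" ([k1, k2, p1, p2, k3] as OpenCV has them; the pictures are not rectified), "R" (3x3) and "t" (3): a world point X has camera coordinates R X + t. Camera axes: x right, y down, z forward; pixel columns grow to the right and rows downward; lengths in mm; the calibration is good to about 2 mm. A picture is of the moment at which its call begins. There is no depth.
- job.finish_job(): hands the job in; it is judged then, once.
The state is a dict: "time_s": time; "joints": joint angles; "dq": joint speeds; "tau": joint torques, N m; "eef_pos": TCP position; "ee_rot": TCP orientation; "force": force on the tool from outside, world axes, zero at the start; "wrist_torque": the same for the moment, N m; "grip_width": opening from 0.0 (shut) to 1.0 (fully open); "grip_force": force on a finger pad.
Only numpy, scipy, OpenCV 4.12 (cv2) and the standard library are available. Lean on these libraries where they do the work, as an engineer would, in place of code of your own. Each camera call takes 0.05 s, during which the arm holds its last target. There are 200 camera calls.

## Working session

There is one attempt and no reset: what is moved stays moved. The work goes in short steps, Python scripts to look and compute and a tool call to move; the robot and the scene stay as the last step left them, time stands still between calls to the robot, and variables do not carry over. Pictures are saved under pics/ and viewed, at most 10 in all, crops included, and the job is handed in when it is done.

Besides the shell and the picture viewer there is one more tool, called by a JSON object that holds its "op" and its "data", one argument or row to a line. send_rows: Moves the arm, as the interface text tells. Its arguments: {"type":"object","properties":{"targets":{"type":"array","items":{"type":"number"}},"newtons":{"type":"number"}},"required":["targets"]}

```bash
mkdir -p pics; python3 - <<'E'
from rig import monitor, eyes
import cv2,pickle
d={}
for n in("scene","side","wrist"):
    c=eyes.capture(n);d[n]=c
    cv2.imwrite(f"pics/{n}0.png",cv2.resize(c["img"][:,:,::-1],(800,600),interpolation=cv2.INTER_CUBIC))
    print(n,-c["R"].T@c["t"],c["R"][2])
pickle.dump(d,open("d0.pkl","wb"))
s=monitor.sense();print(s["eef_pos"],s["ee_rot"],s["time_s"],s["grip_width"])
E
```

```text
scene [  25.46644645 -652.1806379  1047.15560316] [ 0.43849571  0.50213887 -0.74537109]
side [494.32232399 903.1802102  586.0884478 ] [ 0.10185376 -0.86656613 -0.48855804]
wrist [ 206.10795741 -490.12169649  373.32840986] [-0.30569716 -0.07482208 -0.94918434]
[ 126.19117838 -509.41465915  230.86239542] [-4.99168915e-04  9.92640842e-01  1.21094626e-01  3.62625173e-05] 0.15 1.000716320066683
```

View pics/scene0.png

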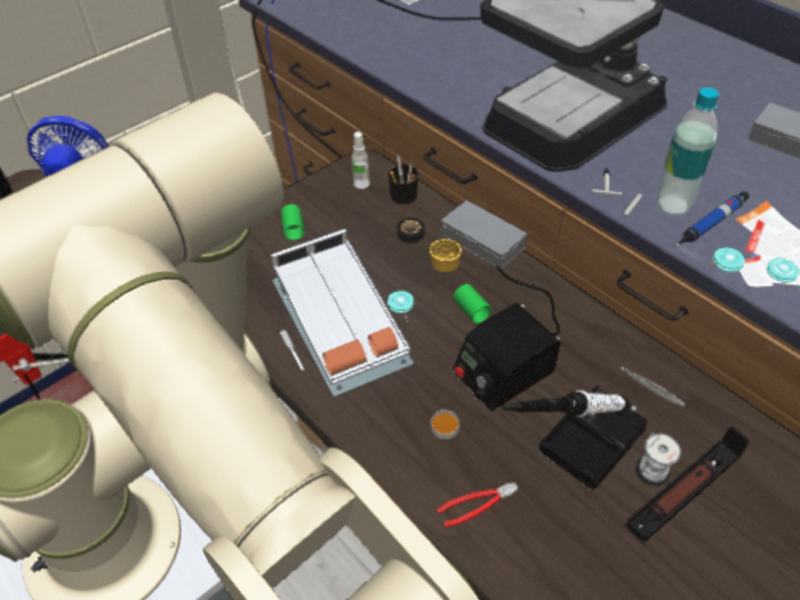

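View pics/side0.png

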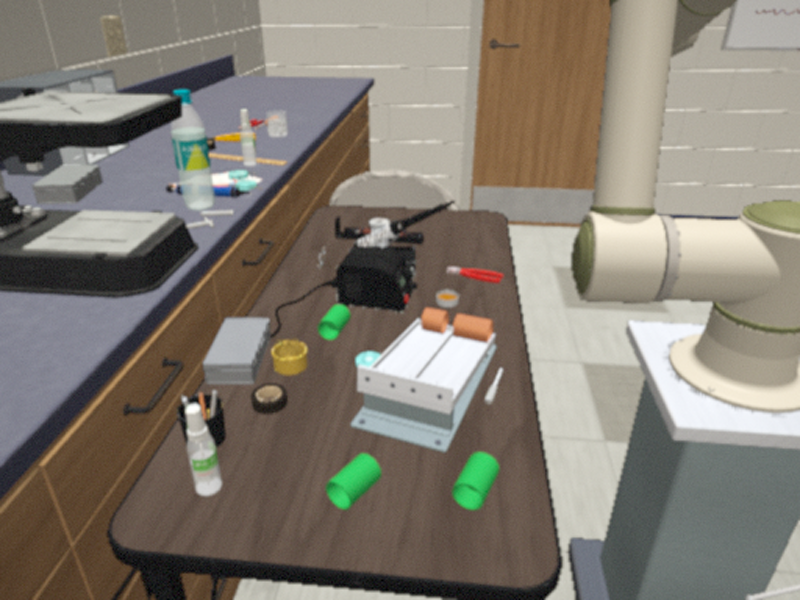

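The scene view shows the gutter, with its high end at about (312,245) and its low end at about (370,370). Two copper pipes lie at the low end: (344,357), which is clearly longer, and (382,342), which is short. The green cylinders at (291,221) and (472,303), plus two in the side view, are look-alikes to ignore. I'll check with enlarged crops.

```bash
python3 - <<'E'
import pickle,cv2
d=pickle.load(open("d0.pkl","rb"))
for n,(x,y,w,h) in{"scene":(165,140,110,115),"side":(220,185,110,105)}.items():
    im=d[n]["img"][y:y+h,x:x+w,::-1]
    cv2.imwrite(f"pics/{n}c.png",cv2.resize(im,None,fx=5,fy=5,interpolation=cv2.INTER_CUBIC))
E
```

```text
(no output)
```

View pics/scenec.png

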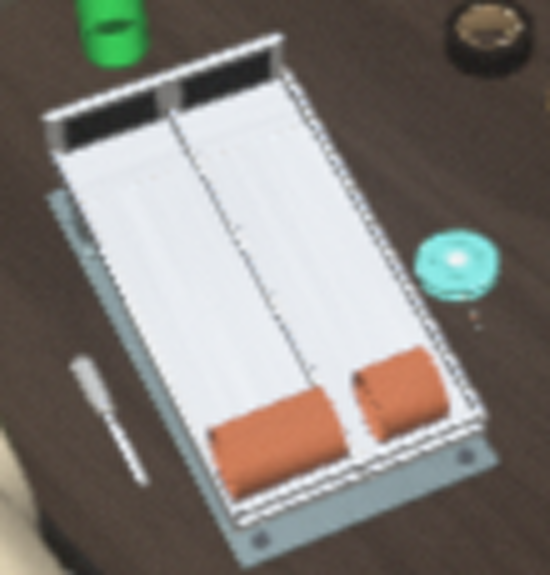

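View pics/sidec.png

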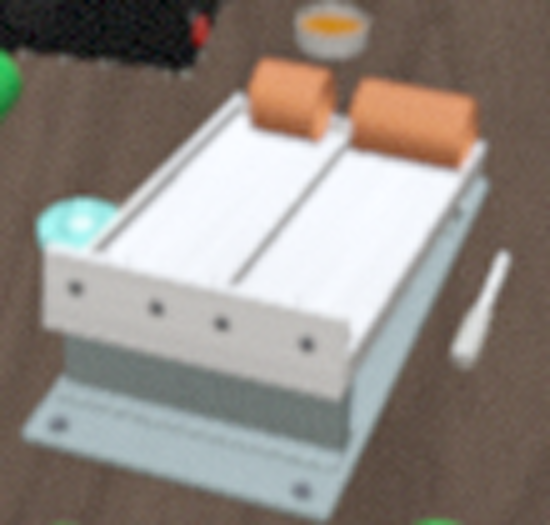

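The crops show the copper long pipe at scene crop (278,440), which is 110 px wide against 75 px for the short one at (402,393). The long one fits pipe_long and lies in the robot-side lane, y = +35.5. Next I'll fit the gutter pose.

```bash
cat >h.py <<'E'
import numpy as np,cv2,pickle
from scipy.optimize import least_squares
from scipy.spatial.transform import Rotation as Ro
def proj(c,X): return cv2.projectPoints(np.array(X,float).reshape(-1,3),cv2.Rodrigues(c["R"])[0],np.array(c["t"],float),c["K"],np.array(c["distortion"],float))[0][:,0]
def G(p): # trough pose
    return Ro.from_euler("z",p[2])*Ro.from_euler("y",-0.14), np.array([p[0],p[1],45.])
E
python3 - <<'E'
from h import *
d=pickle.load(open("d0.pkl","rb"))
S=lambda u,v:(165+(u-2)/5,140+(v-2)/5); D=lambda u,v:(220+(u-2)/5,185+(v-2)/5)
# kind b: base corner (horizontal frame, z world 6); g: gutter frame
L=[("scene","b",(-150,75,6),S(242,567)),("scene","b",(-150,-75,6),S(497,463)),("scene","b",(150,75,6),S(50,193)),
("side","b",(150,-75,6),D(22,437)),("side","b",(150,75,6),D(325,518)),
("scene","g",(-137,72.5,8),S(238,523)),("scene","g",(-137,-72.5,8),S(487,418)),
("scene","g",(120.5,0,10),S(172,113)),("side","g",(-115+0,35.5,42),D(420,90))]
def res(p,full=False):
    R,t=G(p);Rz=Ro.from_euler("z",p[2]);o=[]
    for n,k,X,uv in L:
        W=R.apply(X)+t if k=="g" else Rz.apply(X)+[p[0],p[1],0]
        o.append(proj(d[n],W)[0]-uv)
    return np.array(o) if full else np.ravel(o)
best=min((least_squares(res,[420,100,a],loss="soft_l1") for a in(0.5,1.5,2.5,-1.5)),key=lambda r:r.cost)
print(best.x,best.cost);print(res(best.x,1).round(1))
p=best.x;np.save("p.npy",p);R,t=G(p)
for X in[(-115,35.5,21),(98,35.5,17),(-115,-35.5,21),(-132,0,0),(120,0,32)]:print(X,(R.apply(X)+t).round(1),(proj(d["scene"],R.apply(X)+t)*800/512).round())
# pipe ends y
E
```

```text
[523.52121158  94.96315944   1.29148314] 3.225332158480903
[[ 0.1  0.7]
 [ 0.7  0.3]
 [-0.7  0.9]
 [-0.5 -1.1]
 [ 0.2 -0.4]
 [-1.1 -0.9]
 [-0.5 -0.2]
 [-0.1 -0.4]
 [-1.   0.3]]
(-115, 35.5, 21) [457.2  -7.5  49.7] [[345. 358.]]
(98, 35.5, 17) [515.5 195.8  75.5] [[297. 266.]]
(-115, -35.5, 21) [525.4 -27.1  49.7] [[383. 342.]]
(-132, 0, 0) [487.5 -30.7  26.6] [[369. 364.]]
(120, 0, 32) [555.  204.9  93.4] [[310. 246.]]
```

{"op": "send_rows", "data": {
  "targets": [0, 0, -10, 0, 0, 0, -0.5, 0, 0, -10, 0, 0, 0, -0.5, 0, 0, -10, 0, 0, 0, -0.5, 0, 0, -10, 0, 0, 0, -0.5, 0, 0, -10, 0, 0, 0, -0.5]
}}

```text
time_s: 0.78
eef_pos: [126.2, -509.5, 231.0]
ee_rot: [-0.0, 0.847, 0.532, 0.0]
force: [1.0, 0.1, 0.3]
grip_width: 0.25
grip_force: 0.0
```

{"op": "send_rows", "data": {
  "targets": [0, 0, -10, 0, 0, 0, -0.5, 0, 8, 0, 0, 0, 0, -0.5, 0, 0, 0, 0, 0, 0, -0.5]
}}

```text
time_s: 1.15
eef_pos: [125.7, -510.3, 230.4]
ee_rot: [-0.042, 0.797, 0.599, 0.056]
force: [0.1, 0.2, 0.2]
grip_width: 0.251
grip_force: 0.0
```

```bash
cat >>h.py <<'E'
def rel(goal):
    from rig import monitor
    s=monitor.sense();p=np.load("p.npy");R,t=G(p)
    q=s["ee_rot"];T=Ro.from_quat([q[1],q[2],q[3],q[0]])
    want=R*Ro.from_euler("x",np.pi)
    X=R.inv().apply(np.array(s["eef_pos"])-t)
    print("t",s["time_s"],"gutter pos",X.round(1),"turn deg",np.degrees((T.inv()*want).as_rotvec()).round(2),
     "shift units",(T.inv().apply(R.apply(np.array(goal)-X))/60).round(3),"w",round(s["grip_width"],3),"F",np.round(R.inv().apply(s["force"]),1),np.round(s["joints"],2))
E
python3 -c "
from h import *
rel((-165,35.5,110))"
```

```text
t 1.15 gutter pos [-658.9  215.5  280.1] turn deg [-0.   -0.01 -0.15] shift units [8.238 2.979 2.837] w 0.251 F [ 0.2 -0.   0.2] [-1.57  0.39  1.4   0.04  1.49 -1.3 ]
```

{"op": "send_rows", "data": {
  "targets": [0, 0, 0, 0.8, 0.3, 0.1, -0.5, 0, 0, 0, 0.8, 0.3, 0.1, -0.5, 0, 0, 0, 0.8, 0.3, 0.1, -0.5, 0, 0, 0, 0.8, 0.3, 0.1, -0.5, 0, 0, 0, 0.8, 0.3, 0.1, -0.5]
}}

```text
time_s: 1.78
eef_pos: [280.4, -300.4, 234.9]
ee_rot: [-0.041, 0.797, 0.6, 0.055]
force: [0.5, 0.5, -0.0]
grip_width: 0.252
grip_force: 0.0
```

{"op": "send_rows", "data": {
  "targets": [0, 0, 0, 0.8, 0.3, 0.2, -0.5, 0, 0, 0, 0.8, 0.3, 0.2, -0.5, 0, 0, 0, 0.8, 0.3, 0.2, -0.5, 0, 0, 0, 0.8, 0.3, 0.2, -0.5, 0, 0, 0, 0, 0, 0, -0.5]
}}

```text
time_s: 2.4
eef_pos: [404.0, -130.3, 213.8]
ee_rot: [-0.041, 0.796, 0.602, 0.056]
force: [-0.3, 0.7, -0.1]
grip_width: 0.251
grip_force: 0.0
```

```bash
python3 -c "
from h import *
rel((-165,35.5,60))"
```

```text
t 2.4 gutter pos [-223.5   52.8  201.9] turn deg [0.04 0.08 0.2 ] shift units [0.977 0.29  2.365] w 0.251 F [ 0.6  0.5 -0.2] [-0.67  0.11  1.8   0.13  1.28 -0.44]
```

{"op": "send_rows", "data": {
  "targets": [0, 0, 0, 0.49, 0.15, 0.5, -0.5, 0, 0, 0, 0.49, 0.14, 0.5, -0.5, 0, 0, 0, 0, 0, 0.7, -0.5, 0, 0, 0, 0, 0, 0.66, -0.5, 0, 0, 0, 0, 0, 0, -0.5]
}}

```text
time_s: 3.02
eef_pos: [440.2, -62.8, 80.8]
ee_rot: [-0.043, 0.797, 0.599, 0.055]
force: [-0.5, -1.0, 1.7]
grip_width: 0.248
grip_force: 0.0
```

```bash
python3 - <<'E'
from h import *
from rig import eyes
rel((-158,35.5,11))
w=eyes.capture("wrist")["img"];s=eyes.capture("side")["img"][150:290,200:350]
a=cv2.resize(w,(400,300));b=cv2.resize(s,(400,373),interpolation=cv2.INTER_CUBIC)
o=np.zeros((373,800,3),np.uint8);o[:300,:400]=a;o[:,400:]=b
cv2.imwrite("pics/m1.png",o[:,:,::-1])
E
```

```text
t 3.025 gutter pos [-168.    36.6   59.8] turn deg [-0.2   0.01 -0.14] shift units [0.166 0.02  0.813] w 0.248 F [-0.9  0.2  1.9] [-0.49  0.33  1.92  0.17  0.92 -0.31]
```

View pics/m1.png

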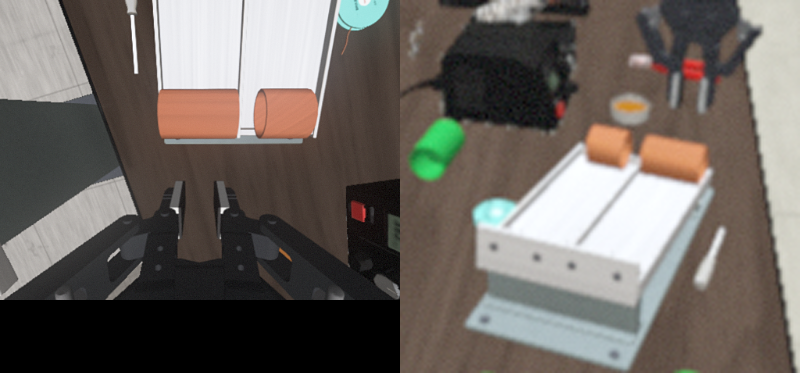

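The wrist view shows the long pipe at (199,113), centred on the fingers at (180–222). The side view shows the fingertips at about (690,105). I'll check this against the projection.

```bash
python3 - <<'E'
from h import *
from rig import monitor
d=pickle.load(open("d0.pkl","rb"));R,t=G(np.load("p.npy"))
uv=proj(d["side"],[monitor.sense()["eef_pos"],R.apply((-115,35.5,21))+t]);print((uv-[200,150])*400/150+[400,0])
E
```

```text
[[687.77950482 106.49786288]
 [671.57230725 159.94480896]]
```

That agrees to within about 1 mm. I'll descend behind the pipe.

{"op": "send_rows", "data": {
  "targets": [0, 0, 0, 0.05, 0.02, 0.4, -0.5, 0, 0, 0, 0.05, 0, 0.4, -0.5, 0, 0, 0, 0, 0, 0, -0.5]
}}

```text
time_s: 3.5
eef_pos: [446.5, -51.5, 36.1]
ee_rot: [-0.042, 0.797, 0.6, 0.056]
force: [0.3, -0.0, -0.5]
grip_width: 0.251
grip_force: 0.0
```

```bash
python3 -c "
from h import *
rel((-147,35.5,11))"
```

```text
t 3.5 gutter pos [-161.7   33.7   13.8] turn deg [ 0.03  0.03 -0.08] shift units [ 0.245 -0.031  0.046] w 0.251 F [ 0.  -0.3 -0.5] [-0.46  0.42  1.95  0.19  0.8  -0.31]
```

{"op": "send_rows", "data": {
  "targets": [0, 0, 0, 0.1, -0.03, 0.03, -0.5, 0, 0, 0, 0.1, 0, 0, -0.5, 0, 0, 0, 0.1, 0, 0, -0.5, 0, 0, 0, 0.1, 0, 0, -0.5, 0, 0, 0, 0.1, 0, 0, -0.5]
}}

```text
time_s: 4.12
eef_pos: [453.2, -21.5, 38.0]
ee_rot: [-0.042, 0.797, 0.6, 0.056]
force: [-0.3, 0.7, -0.2]
grip_width: 0.25
grip_force: 0.2
```

```bash
python3 - <<'E'
from h import *
from rig import eyes
rel((62,35.5,12))
w=eyes.capture("wrist")["img"];s=eyes.capture("side")["img"][150:290,200:350]
a=cv2.resize(w,(400,300));b=cv2.resize(s,(400,373),interpolation=cv2.INTER_CUBIC)
o=np.zeros((373,800,3),np.uint8);o[:300,:400]=a;o[:,400:]=b
cv2.imwrite("pics/m2.png",o[:,:,::-1])
E
```

```text
t 4.125 gutter pos [-131.1   35.5   11.4] turn deg [ 0.03  0.02 -0.07] shift units [ 3.218 -0.004 -0.011] w 0.25 F [ 0.6  0.5 -0.2] [-0.39  0.42  1.94  0.19  0.8  -0.24]
```

View pics/m2.png

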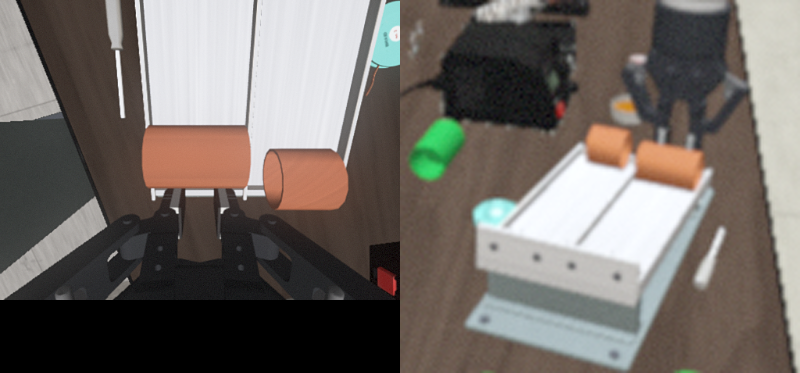

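The pipe is rolling squarely ahead of the fingers (wrist view, 196,157) and the short one hasn't moved. I'll keep pushing.

{"op": "send_rows", "data": {
  "targets": [0, 0, 0, 0.15, 0, 0, -0.5, 0, 0, 0, 0.18, 0, 0, -0.5, 0, 0, 0, 0.18, 0, 0, -0.5, 0, 0, 0, 0.18, 0, 0, -0.5, 0, 0, 0, 0.18, 0, 0, -0.5]
}}

```text
time_s: 4.85
eef_pos: [467.5, 28.6, 45.2]
ee_rot: [-0.042, 0.797, 0.6, 0.056]
force: [-0.2, -0.8, 0.6]
grip_width: 0.249
grip_force: 0.2
```

{"op": "send_rows", "data": {
  "targets": [0, 0, 0, 0.18, 0, 0, -0.5, 0, 0, 0, 0.18, 0, 0, -0.5, 0, 0, 0, 0.18, 0, 0, -0.5, 0, 0, 0, 0.18, 0, 0, -0.5, 0, 0, 0, 0.18, 0, 0, -0.5]
}}

```text
time_s: 5.48
eef_pos: [482.3, 79.9, 52.7]
ee_rot: [-0.042, 0.797, 0.6, 0.056]
force: [0.4, 0.3, 0.4]
grip_width: 0.254
grip_force: 0.2
```

{"op": "send_rows", "data": {
  "targets": [0, 0, 0, 0.18, 0, 0, -0.5, 0, 0, 0, 0.18, 0, 0, -0.5, 0, 0, 0, 0.15, 0, 0, -0.5, 0, 0, 0, 0.12, 0, 0, -0.5, 0, 0, 0, 0.1, 0, 0, -0.5]
}}

```text
time_s: 6.1
eef_pos: [494.2, 121.2, 58.7]
ee_rot: [-0.042, 0.797, 0.6, 0.056]
force: [-0.4, -0.8, -0.5]
grip_width: 0.248
grip_force: 0.2
```

```bash
python3 - <<'E'
from h import *
from rig import eyes
rel((64,35.5,12))
w=eyes.capture("wrist")["img"];s=eyes.capture("side")["img"][150:290,200:350]
a=cv2.resize(w,(400,300));b=cv2.resize(s,(400,373),interpolation=cv2.INTER_CUBIC)
o=np.zeros((373,800,3),np.uint8);o[:300,:400]=a;o[:,400:]=b
cv2.imwrite("pics/m3.png",o[:,:,::-1])
E
```

```text
t 6.1 gutter pos [18.9 35.4 11.2] turn deg [ 0.01  0.02 -0.08] shift units [ 0.751 -0.002 -0.014] w 0.248 F [-1.   0.2 -0.4] [-0.06  0.46  1.8   0.18  0.86  0.1 ]
```

View pics/m3.png

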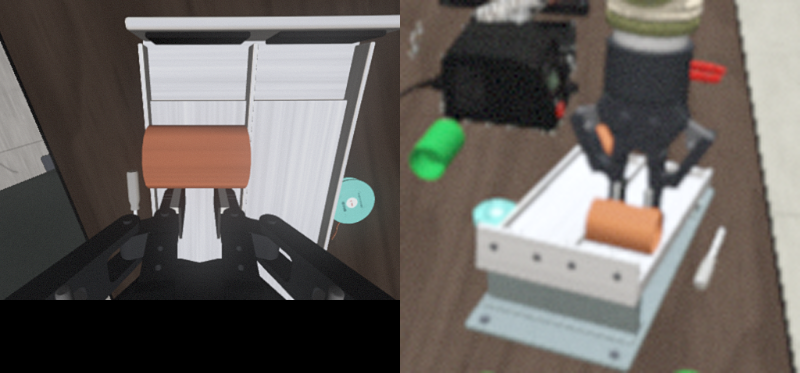

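The pipe (196,157) is square and just short of the pocket edge (row 100). I'll push the last part gently over the edge.

{"op": "send_rows", "data": {
  "targets": [0, 0, 0, 0.1, 0, 0, -0.5, 0, 0, 0, 0.1, 0, 0, -0.5, 0, 0, 0, 0.1, 0, 0, -0.5, 0, 0, 0, 0.1, 0, 0, -0.5, 0, 0, 0, 0.1, 0, 0, -0.5]
}}

```text
time_s: 6.82
eef_pos: [502.4, 149.8, 62.9]
ee_rot: [-0.042, 0.797, 0.6, 0.056]
force: [-0.1, 0.1, 0.6]
grip_width: 0.245
grip_force: 0.2
```

{"op": "send_rows", "data": {
  "targets": [0, 0, 0, 0.08, 0, 0, -0.5, 0, 0, 0, 0.06, 0, 0, -0.5, 0, 0, 0, 0.05, 0, 0, -0.5, 0, 0, 0, 0, 0, 0, -0.5, 0, 0, 0, 0, 0, 0, -0.5]
}}

```text
time_s: 7.45
eef_pos: [505.5, 160.2, 64.4]
ee_rot: [-0.042, 0.797, 0.6, 0.056]
force: [-1.2, -0.0, 0.6]
grip_width: 0.251
grip_force: 0.0
```

```bash
python3 - <<'E'
from h import *
from rig import eyes
rel((64,35.5,12))
w=eyes.capture("wrist")["img"];s=eyes.capture("side")["img"][150:290,200:350]
a=cv2.resize(w,(400,300));b=cv2.resize(s,(400,373),interpolation=cv2.INTER_CUBIC)
o=np.zeros((373,800,3),np.uint8);o[:300,:400]=a;o[:,400:]=b
cv2.imwrite("pics/m4.png",o[:,:,::-1])
E
```

```text
t 7.45 gutter pos [59.8 35.3 11.2] turn deg [ 0.01  0.02 -0.09] shift units [ 0.069 -0.003 -0.013] w 0.251 F [-0.2  1.1  0.6] [0.02 0.49 1.73 0.17 0.89 0.19]
```

View pics/m4.png

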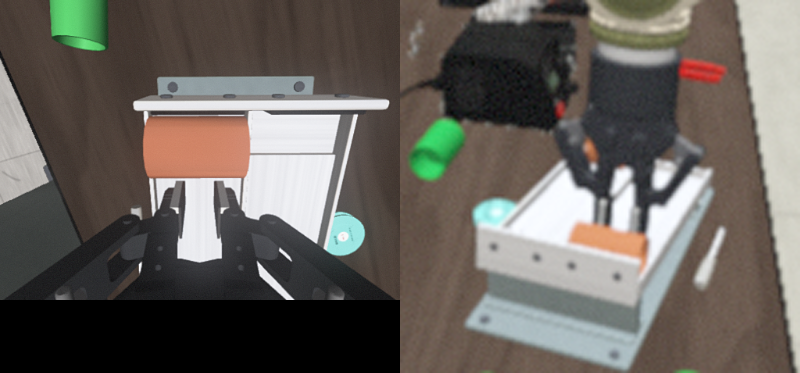

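The pipe has rolled forward off the fingers against the stop (wrist view, 197,148) and is down in the pocket. I'll back off and lift clear.

{"op": "send_rows", "data": {
  "targets": [0, 0, 0, -0.2, 0, 0, -0.5, 0, 0, 0, -0.3, 0, -0.2, -0.5, 0, 0, 0, 0, 0, -0.7, -0.5, 0, 0, 0, 0, 0, -0.7, -0.5, 0, 0, 0, 0, 0, -0.7, -0.5]
}}

```text
time_s: 8.18
eef_pos: [491.5, 112.3, 198.2]
ee_rot: [-0.042, 0.797, 0.6, 0.056]
force: [0.1, -0.6, -0.2]
grip_width: 0.251
grip_force: 0.0
```

{"op": "send_rows", "data": {
  "targets": [0, 0, 0, 0, 0, 0, -0.5, 0, 0, 0, 0, 0, 0, -0.5, 0, 0, 0, 0, 0, 0, -0.5, 0, 0, 0, 0, 0, 0, -0.5]
}}

```text
time_s: 8.68
eef_pos: [491.6, 113.2, 196.1]
ee_rot: [-0.042, 0.797, 0.6, 0.055]
force: [0.2, 0.6, 0.7]
grip_width: 0.246
grip_force: 0.0
```

```bash
python3 - <<'E'
from h import *
from rig import eyes
rel((64,35.5,12))
w=eyes.capture("wrist")["img"];c=eyes.capture("side");s=c["img"][150:290,200:350]
R,t=G(np.load("p.npy"))
for X in((98,35.5,38),(98,35.5,17),(-115,-35.5,21)):print(((proj(c,R.apply(X)+t)-[200,150])*400/150+[400,0]).round())
a=cv2.resize(w,(400,300));b=cv2.resize(s,(400,373),interpolation=cv2.INTER_CUBIC)
o=np.zeros((373,800,3),np.uint8);o[:300,:400]=a;o[:,400:]=b
cv2.imwrite("pics/m5.png",o[:,:,::-1])
E
```

```text
t 8.675 gutter pos [ 29.8  35.7 148.4] turn deg [-0.08  0.04 -0.09] shift units [0.572 0.005 2.273] w 0.246 F [ 0.7 -0.   0.6] [-0.08  0.27  1.66  0.15  1.19  0.15]
[[607. 230.]]
[[605. 252.]]
[[606. 147.]]
```

View pics/m5.png

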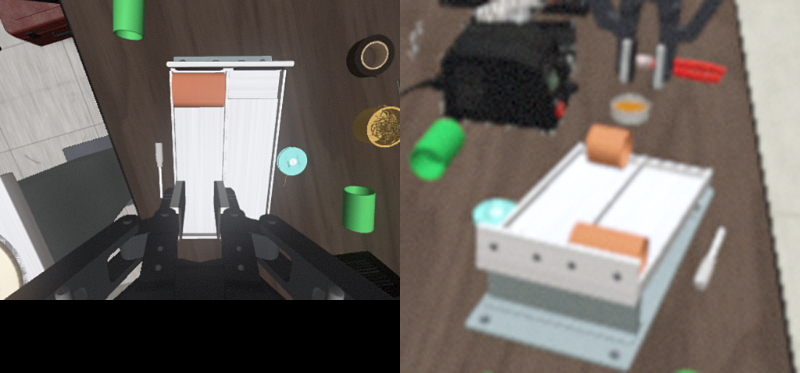

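The long pipe stays seated against the stop (wrist view 199,88; side view top edge about row 232, against a predicted 230). The short one is still at its start (606,147), and the arm is clear.

```bash
python3 -c "
from rig import job
print(job.finish_job())"
```

```text
the job is handed in; nothing more can be done
None
```

I pushed the longer offcut up its lane and it dropped into the pocket, where it stayed after I backed the arm clear; the shorter one still sits at its start in the last pictures. The job is handed in, but no verdict came back.

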